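# Start the clamp bolt in its threaded boss

## Task

The crank bolt of the clamping fixture stands loose in the mouth of its threaded boss. Without lifting it, crank it backward (counter-clockwise seen from above) until you notice it drop into the start of the thread, then crank it forward (clockwise) one full turn so that it is properly started. Do not crank it forward before it has dropped, leave the bottle, the pot and the small cylinder beside the fixture undisturbed, and finish with the gripper closed on the crank knob, still holding the started bolt there.

Things in the scene. Friction and masses are not known exactly. Their poses are not given: they have to be found in the camera images.
- boss_mouth (a point): Fixed point on the bolt's axis at the centre of the top face of the round steel boss (50 mm across, brass bush) on the aluminium bridge of the fixture, 140 mm above the bench. Axes turn with the fixture, z up. The fixture (dark base plate 120x150 mm, two posts, bridge 44x134 mm over a clamped-in cylinder body) is fixed to the bench; apart from the bolt nothing of it is higher than this.
- hub_top (a point): Centre of the top of the bolt's hub (28 mm across, 14 thick), on the axis; its -x points along the crank arm to the knob. Above boss_mouth it is 37.5 to 40 mm at the start, rises to 40 as the bolt is cranked backward, falls at once to 32 at the thread start, then sinks 8 mm a forward turn: 24 mm when one turn in (1.5 mm play upward in the thread). Must not rise above 42.5.
- crank_knob: The same knob; origin at the centre of its foot. Only the bolt's own weight (about 3 N) makes it drop and about 1 N at the knob turns it. A tight grip carries the bolt and keeps it from dropping: for cranking backward keep the fingers loosely round the knob (2 mm of air each side) or push its side. Once in the thread it may be gripped tight, the hand sinking 8 mm a turn.
- knob_centre (a point): Centre (half-way up) of the upright round crank knob, black with a thin yellow band, 20 mm across, 42 mm tall, 45 mm from the bolt's axis. The crank arm below it (dark steel, 16 mm wide) is level with the hub top; the knob's foot is 1 mm above that. The knob spins freely on its pin, so a closed gripper can lead it round the circle without turning the wrist.
- crank_bolt (a joint): Turn of the bolt in rad, growing forward (clockwise from above); between -0.3 and 0.3 at the start. The thread start lies at an unknown place 0.6 to 1.9 rad backward of where the bolt starts. Past +0.75 before the drop counts as cranked forward too early.
- oil_bottle: White oiler bottle with yellow spout, 51 mm across, 152 mm tall, standing loose beside the fixture; origin at the centre of its underside. Leave alone.
- cylinder_10: Small aluminium pneumatic cylinder, 61x61x114 mm, standing loose beside the fixture; origin at the centre of its underside. Leave alone.
- grease_pot: White pot with red lid, 69 mm across, 54 mm tall, standing loose behind the fixture; origin at the centre of its underside. Leave alone.

How it is judged:
On the way, in this order (a step that is already met when the one before it is completed fails the run):
1. the bolt has dropped into the thread start (hub top less than 33 mm above the boss) (z of hub_top in the frame of boss_mouth below 0.033 m), for 0.1 s.
2. the bolt is screwed in by about one turn (hub top 22.5 to 25.5 mm above the boss) (z of hub_top in the frame of boss_mouth between 0.0225 and 0.0255 m), for 0.1 s.
At the end, for the whole second after the job is handed in: The bolt is one turn in from the thread start (hub top 24 mm above the boss mouth, +-1.5 mm, about a sixth of a turn either way) and at rest, and the fingers grip the knob (more than 5 N) (all of step 2 and contact force between the fingers and crank_knob above 5 N and velocity of joint crank_bolt between -0.2 and 0.2 rad/s); the arm keeps its last pose, push and grip.
It fails at once if the bolt was cranked forward (past 0.75 rad) before it had dropped (value of joint crank_bolt above 0.75 rad and z of hub_top in the frame of boss_mouth above 0.035 m).
It fails at once if the bolt was lifted (hub top more than 42.5 mm above the boss) (z of hub_top in the frame of boss_mouth above 0.0425 m).
It fails at once if the oil bottle was moved 20 mm (distance of oil_bottle from where it was at the start of the episode above 0.02 m).
It fails at once if the small cylinder was moved 20 mm (distance of cylinder_10 from where it was at the start of the episode above 0.02 m).
It fails at once if the grease pot was moved 20 mm (distance of grease_pot from where it was at the start of the episode above 0.02 m).
It also fails if it takes over 54 s, if anything falls off the work surface, if the arm or the gripper's body presses on something with over 40 N, if the wrist force passes 120 N, or if a joint passes its speed limit or range.

## Robot

A 6-joint arm with a two-finger parallel gripper is mounted at the origin on a cart in front of the work surface, level with it; the furniture and walls round the work are solid. World frame = base frame: x ahead of the robot, y to its left, z up, the work surface at z = 0. Lengths are in m, angles in rad, forces in N, time in s.
With the tool pointing down it reaches from about 0.425 to 0.95 m from the base axis. Payload 3.5 kg.
Tool frame: the origin (TCP) lies on the centre line of the jaws, within the pads' length; the fingertips stand 11 mm ahead of it and the grasp point (between the pads) lies 8 mm behind it; x points along the fingers, y is the direction in which the jaws open and shut, and the axes are right-handed (so a half turn about x gives the same grasp; the last joint's range is limited). The gripper opens to 85 mm and grips with 20 to 120 N. Pads are 22 mm wide; open, the fingers measure 114 mm over their backs; the gripper's body (76 mm by 85 mm) begins 54 mm behind the grasp point. The pads swing forward as they close: fully open they stand 13 mm farther back than shut.
Start: joints at [1.089, 0.286, 1.577, -0, 1.279, -0.15], TCP at [0.22, 0.638, 0.242] pointing down, gripper open.
Joint ranges: [-2.77, 2.77], [-0.9, 2.22], [0.21, 2.48], [-1.53, 4.67], [0.24, 2.81], [-2.84, 2.84]. Speed limits (rad/s): [2.79, 2.79, 3.14, 3.14, 3.14, 3.14].

## Interface

Orientations are given as a unit quaternion [x, y, z, w].
In Python, from plant import ctrl gives the robot as it stands. The module is installed in compiled form; this text tells all that it offers.
- The arm moves only by the tool drive_tool, never from a script. Its argument "series" is a list of rows, each a list of 2 entries, a list of its own where there are three numbers: the shift along the tool's x, y, z in units of 50 mm (1.0 is 50 mm), then the turn, a rotation vector about the tool's x, y, z in degrees. A call has 1 to 5 rows; each row shifts and turns the pose as measured when the row begins, along the tool's axes as they then stand; what a row does not reach is not made up. A row lasts 1/10 s, in which the tool goes at most 50 mm and 8.59 degrees, less where a joint would pass 70% of its speed; a pose out of reach is approached as far as the arm can. A call is refused whole if a number of a shift passes 1 or a number of a turn 8.59, either way. A call with a gripper value outside its range is refused whole. "grip" is the gripper's target within -1 to 1 (fully open at 1, half-way at 0, shut at -1), set as the call begins (left out, the last holds). The fingers move at their own pace and stop on an object; "newtons" is the grip in N (left out, the last holds). Time passes only in rows, so rows that do not move let the fingers close. It gives the time, the measured TCP pose, the force and the opening at its end, in the units of the state.
- ctrl.get_state(): the state, without advancing time (a new reading comes with each control period).
- ctrl.read_camera(name): name is "side" or "top"; returns a dict with "img" (400x640x3 uint8, red, green, blue), "camera_matrix" (3x3 intrinsics, pixels), "R" (3x3) and "t" (3): a world point X has camera coordinates R X + t. Camera axes: x right, y down, z forward; pixel columns grow to the right and rows downward; lengths in m; the calibration is good to about 2 mm. A picture is of the moment at which its call begins. There is no depth.
- ctrl.sign_off(): hands the job in, once; it reports no verdict.
The state is a dict: "time": time; "qpos": joint angles; "dq": joint speeds; "joint_efforts": joint torques, N m; "eef_pos": TCP position; "tcp_rot": TCP orientation; "contact_force": force on the tool from outside, world axes, zero at the start; "wrist_torque": the same for the moment, N m; "opening": opening from 0.0 (shut) to 1.0 (fully open).
Only numpy, scipy, OpenCV 4.12 (cv2) and the standard library are available. Lean on these libraries where they do the work, as an engineer would, in place of code of your own. Each camera call takes 0.05 s, during which the arm holds its last target.

## Working session

There is one attempt and no reset: what is moved stays moved. The work goes in short steps, Python scripts to look and compute and a tool call to move; the robot and the scene stay as the last step left them, time stands still between calls to the robot, and variables do not carry over. Pictures are saved under pics/ and viewed, and the job is handed in when it is done.

Besides the shell and the picture viewer there is one more tool, called after "Call:" in YAML: its name, and indented under it one key for each argument. drive_tool: Moves the arm, as the interface text tells. Its arguments: {"type":"object","properties":{"series":{"type":"array"},"grip":{"type":"number"},"newtons":{"type":"number"}},"required":["series"]}

```bash
mkdir -p pics; cat > h.py <<'E'
from plant import ctrl
import numpy as np, cv2
def cam(n,f=None):
    d=ctrl.read_camera(n)
    if f: cv2.imwrite('pics/'+f,d['img'][:,:,::-1])
    return d
def ray(d,u,v):
    K=np.array(d['camera_matrix']);R=np.array(d['R']);t=np.array(d['t'])
    return -R.T@t, R.T@np.linalg.solve(K,[u,v,1.])
def onz(d,u,v,z):
    c,r=ray(d,u,v); return c+r*(z-c[2])/r[2]
def proj(d,X):
    p=np.array(d['camera_matrix'])@(np.array(d['R'])@np.array(X)+np.array(d['t'])); return p[:2]/p[2]
def tri(d1,p1,d2,p2):
    c1,r1=ray(d1,*p1);c2,r2=ray(d2,*p2)
    s=np.linalg.lstsq(np.c_[r1,-r2],c2-c1,rcond=None)[0]
    a=c1+s[0]*r1;b=c2+s[1]*r2
    return (a+b)/2,np.linalg.norm(a-b)
E
python3 - <<'E'
from h import *
np.set_printoptions(precision=4,suppress=True)
s=ctrl.get_state()
for k,v in s.items(): print(k,v)
for n in('side','top'):
    d=cam(n,n+'0.png'); print(n,d['camera_matrix'],ray(d,320,200))
E
```

```text
time 0.0
qpos [ 1.089   0.2872  1.5782  0.      1.2786 -0.15  ]
dq [-0.0011  0.     -0.0014  0.0009 -0.0014 -0.0009]
joint_efforts [ -0.0018 -40.5982 -29.2622  -0.0003   0.0059  -0.    ]
eef_pos [0.2196 0.6376 0.2409]
tcp_rot [ 0.116   0.6977 -0.1176  0.6971]
contact_force [ 0.6498 -0.0091  0.0966]
wrist_torque [-0.0328  0.0472  0.0406]
opening 0.9984493519153661
side [[397.6817   0.     314.3372]
 [  0.     397.6817 201.4988]
 [  0.       0.       1.    ]] (array([0.4501, 0.7861, 0.5506]), array([ 0.1134, -0.8766, -0.4678]))
top [[429.0698   0.     330.7696]
 [  0.     429.0698 200.1563]
 [  0.       0.       1.    ]] (array([0.4164, 0.0319, 1.199 ]), array([ 0.1446,  0.0077, -0.9898]))
```

View pics/side0.png

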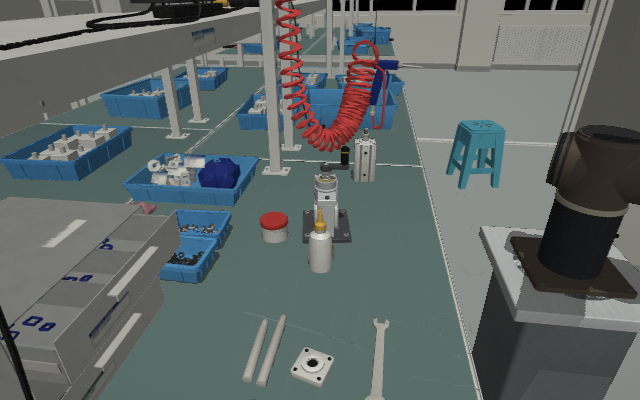

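View pics/top0.png

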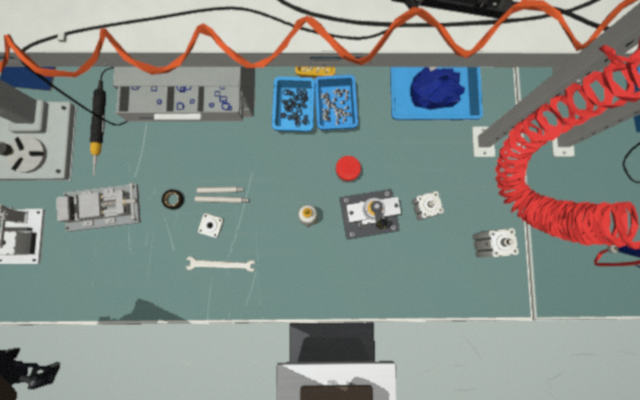

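The fixture is at about (372,212) in the top view, with the knob near (380,212). The bottle is left of it at (307,214), the pot behind at (348,168) and the small cylinder right at (428,205). In the side view the knob is at about (345,156) and the boss at (326,182). I'll zoom in.

```bash
python3 - <<'E'
import cv2
a=cv2.imread('pics/top0.png')[170:250,290:450]; cv2.imwrite('pics/top0z.png',cv2.resize(a,None,fx=5,fy=5,interpolation=cv2.INTER_CUBIC))
a=cv2.imread('pics/side0.png')[120:280,250:400]; cv2.imwrite('pics/side0z.png',cv2.resize(a,None,fx=3.7,fy=3.7,interpolation=cv2.INTER_CUBIC))
E
```

```text
(no output)
```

View pics/top0z.png

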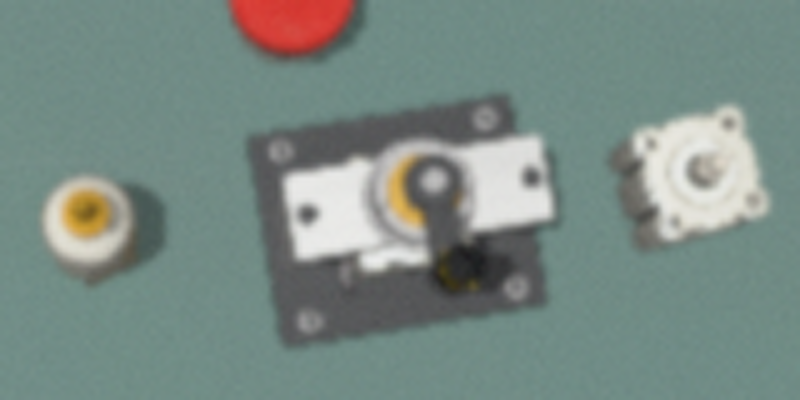

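View pics/side0z.png

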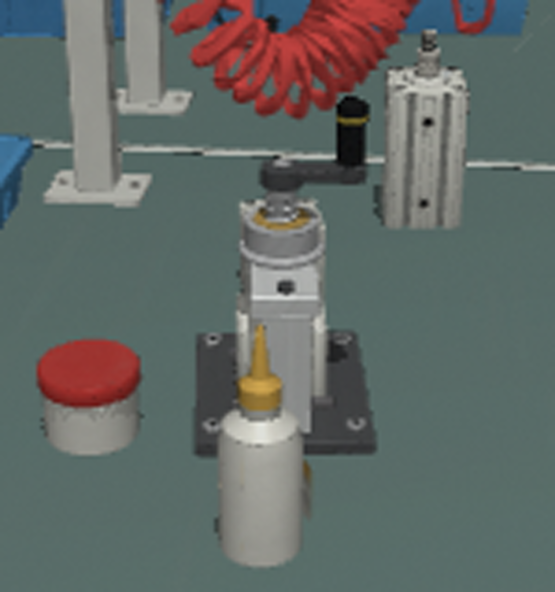

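```bash
python3 - <<'E'
from h import *
np.set_printoptions(precision=4,suppress=True)
T=cam('top');S=cam('side')
t=lambda u,v:((u+.5)/5-.5+290,(v+.5)/5-.5+170)
s=lambda u,v:((u+.5)/3.7-.5+250,(v+.5)/3.7-.5+120)
print('hub top onz',onz(T,*t(435,181),.178),onz(S,*s(283,165),.178))
print('boss onz',onz(T,*t(422,191),.14))
print('knob',onz(T,*t(462,266),.2),onz(S,*s(351,133),.2), tri(T,t(462,266),S,s(351,133)))
print('hubtri',tri(T,t(435,181),S,s(283,165)))
for c,z,n in (((88,220),.0,'bottle base?'),((88,213),.15,'bottle top'),((293,10),.054,'pot'),((700,175),.114,'cyl')): print(n,onz(T,*t(*c),z))
for c in((248,135),(508,97),(547,300),(285,345)): print('plate',onz(T,*t(*c),.01))
# knob colour: black in top
print(proj(T,[.5,-.07,.2]))
E
```

```text
hub top onz [ 0.551  -0.0962  0.178 ] [ 0.5493 -0.0967  0.178 ]
boss onz [ 0.551  -0.0944  0.14  ]
knob [ 0.5079 -0.1053  0.2   ] [ 0.506  -0.1027  0.2   ] (array([ 0.5071, -0.1054,  0.199 ]), np.float64(0.0017854159351766922))
hubtri (array([ 0.5501, -0.0962,  0.1783]), np.float64(0.001678283420237883))
bottle base? [0.5531 0.0772 0.    ]
bottle top [0.5394 0.0716 0.15  ]
pot [ 0.6616 -0.0362  0.054 ]
cyl [ 0.562  -0.2404  0.114 ]
plate [ 0.5995 -0.0127  0.01  ]
plate [ 0.6207 -0.1595  0.01  ]
plate [ 0.5061 -0.1783  0.01  ]
plate [ 0.4819 -0.0322  0.01  ]
[367.0213 226.2401]
```

```bash
cat >> h.py <<'E'
from scipy.spatial.transform import Rotation as Ro
C=np.array([.551,-.0957])
def down(yaw): # tool y axis at world yaw (deg), x down
    y=np.array([np.cos(np.radians(yaw)),np.sin(np.radians(yaw)),0]);x=np.array([0,0,-1.]);z=np.cross(x,y)
    return Ro.from_matrix(np.c_[x,y,z])
def st(): 
    s=ctrl.get_state();R=Ro.from_quat(s['tcp_rot']);M=R.as_matrix()
    yaw=np.degrees(np.arctan2(M[1,1],M[0,1]))
    return s,np.array(s['eef_pos']),R,yaw
def plan(wps):
    s,p,R,yaw=st(); out=[]
    for X,yw in wps:
        R2=down(yw); d=R.inv().apply(np.array(X)-p)/.05; w=np.degrees((R.inv()*R2).as_rotvec())
        out.append([[round(float(v),2) for v in d],[round(float(v),1) for v in w]]); p,R=np.array(X),R2
    print(out)
def show():
    s,p,R,yaw=st(); M=R.as_matrix(); v=p[:2]-C
    print('t',round(s['time'],2),'p',p.round(4),'yaw',round(yaw,1),'tilt',round(np.degrees(np.arccos(-M[2,0])),2),'q',np.round(s['qpos'],2),'F',np.round(s['contact_force'],1),'op mm',round(s['opening']*85,1),'phi',round(np.degrees(np.arctan2(v[1],v[0]))%360,1),'r',round(np.hypot(*v)*1e3,1))
E
python3 - <<'E'
from h import *
show()
E
```

```text
t 0.2 p [0.2197 0.6378 0.2414] yaw 71.0 tilt 0.09 q [ 1.09  0.29  1.58 -0.    1.28 -0.15] F [-0.5 -0.  -0.4] op mm 85.0 phi 114.3 r 804.9
```

```bash
cat >> h.py <<'E'
def go(tgt,yaw_t,n,via=None,lim=5):
    s,p,R,yaw=st(); dy=(yaw_t-yaw+180)%360-180
    plan([(p+(np.array(tgt)-p)*i/n,yaw+dy*i/n) for i in range(1,min(n,lim)+1)])
E
python3 - <<'E'
from h import *
go([.45,.42,.275],30,9)
E
```

```text
[[[-0.07, -0.29, 0.64], [4.6, -0.0, 0.1]], [[-0.07, -0.24, 0.66], [4.6, 0.0, 0.0]], [[-0.07, -0.19, 0.68], [4.6, 0.0, 0.0]], [[-0.07, -0.13, 0.69], [4.6, 0.0, 0.0]], [[-0.07, -0.08, 0.7], [4.6, 0.0, 0.0]]]
```

Call:
drive_tool:
  series:
    - [[-0.07, -0.29, 0.64], [4.6, 0, 0]]
    - [[-0.07, -0.24, 0.66], [4.6, 0, 0]]
    - [[-0.07, -0.19, 0.68], [4.6, 0, 0]]
    - [[-0.07, -0.13, 0.69], [4.6, 0, 0]]
    - [[-0.07, -0.08, 0.7], [4.6, 0, 0]]
  grip: 0.1
  newtons: 20

```text
time: 0.7
eef_pos: [0.3459, 0.5141, 0.2564]
tcp_rot: [0.254, 0.66, -0.258, 0.658]
contact_force: [0.4, 0.6, -0.3]
opening: 0.55
```

```bash
python3 - <<'E'
from h import *
show(); go([.47,.35,.275],10,5)
E
```

```text
t 0.7 p [0.3459 0.5141 0.2564] yaw 47.6 tilt 0.32 q [ 0.81  0.16  1.7   0.    1.29 -0.02] F [ 0.4  0.6 -0.3] op mm 46.8 phi 108.6 r 643.4
[[[-0.07, -0.15, 0.81], [7.5, 0.0, 0.3]], [[-0.07, -0.04, 0.82], [7.5, 0.0, 0.0]], [[-0.07, 0.07, 0.82], [7.5, -0.0, 0.0]], [[-0.07, 0.17, 0.8], [7.5, 0.0, -0.0]], [[-0.07, 0.28, 0.78], [7.5, -0.0, 0.0]]]
```

Call:
drive_tool:
  series:
    - [[-0.07, -0.15, 0.81], [7.5, 0, 0.3]]
    - [[-0.07, -0.04, 0.82], [7.5, 0, 0]]
    - [[-0.07, 0.07, 0.82], [7.5, 0, 0]]
    - [[-0.07, 0.17, 0.8], [7.5, 0, 0]]
    - [[-0.07, 0.28, 0.78], [7.5, 0, 0]]

```text
time: 1.2
eef_pos: [0.4724, 0.3426, 0.2736]
tcp_rot: [0.461, 0.536, -0.461, 0.536]
contact_force: [-0.0, 0.6, 0.6]
opening: 0.548
```

```bash
python3 - <<'E'
from h import *
show(); go([.507,-.105,.275],-78,12)
E
```

```text
t 1.2 p [0.4724 0.3426 0.2736] yaw 8.6 tilt 0.05 q [ 0.45  0.06  1.77 -0.    1.31  0.3 ] F [-0.   0.6  0.6] op mm 46.6 phi 100.2 r 445.3
[[[-0.0, -0.06, 0.75], [7.2, 0.0, 0.0]], [[-0.0, 0.04, 0.75], [7.2, 0.0, 0.0]], [[-0.0, 0.13, 0.74], [7.2, 0.0, 0.0]], [[-0.0, 0.22, 0.71], [7.2, 0.0, 0.0]], [[-0.0, 0.31, 0.68], [7.2, 0.0, 0.0]]]
```

Call:
drive_tool:
  series:
    - [[0, -0.06, 0.75], [7.2, 0, 0]]
    - [[0, 0.04, 0.75], [7.2, 0, 0]]
    - [[0, 0.13, 0.74], [7.2, 0, 0]]
    - [[0, 0.22, 0.71], [7.2, 0, 0]]
    - [[0, 0.31, 0.68], [7.2, 0, 0]]

```text
time: 1.7
eef_pos: [0.4863, 0.1476, 0.2736]
tcp_rot: [0.609, 0.359, -0.609, 0.359]
contact_force: [0.7, -0.4, 0.4]
opening: 0.554
```

```bash
python3 - <<'E'
from h import *
show(); go([.507,-.105,.275],-78,7)
E
```

```text
t 1.7 p [0.4863 0.1476 0.2736] yaw -29.0 tilt 0.07 q [ 0.1  -0.11  1.95 -0.    1.31  0.6 ] F [ 0.7 -0.4  0.4] op mm 47.1 phi 104.9 r 251.7
[[[-0.0, 0.4, 0.6], [7.0, 0.0, -0.1]], [[-0.0, 0.47, 0.55], [7.0, 0.0, 0.0]], [[-0.0, 0.54, 0.49], [7.0, 0.0, 0.0]], [[-0.0, 0.59, 0.42], [7.0, 0.0, 0.0]], [[-0.0, 0.64, 0.34], [7.0, 0.0, 0.0]]]
```

Call:
drive_tool:
  series:
    - [[0, 0.4, 0.6], [7, 0, 0]]
    - [[0, 0.47, 0.55], [7, 0, 0]]
    - [[0, 0.54, 0.49], [7, 0, 0]]
    - [[0, 0.59, 0.42], [7, 0, 0]]
    - [[0, 0.64, 0.34], [7, 0, 0]]

```text
time: 2.2
eef_pos: [0.4979, -0.0406, 0.2735]
tcp_rot: [0.692, 0.15, -0.69, 0.15]
contact_force: [0.6, -0.3, -0.4]
opening: 0.552
```

```bash
python3 - <<'E'
from h import *
show(); go([.507,-.105,.27],-78,4)
E
```

```text
t 2.2 p [ 0.4979 -0.0406  0.2735] yaw -65.5 tilt 0.11 q [-0.28 -0.13  1.97 -0.    1.31  0.86] F [ 0.6 -0.3 -0.4] op mm 46.9 phi 133.9 r 76.6
[[[0.02, 0.31, 0.09], [3.1, -0.1, -0.1]], [[0.02, 0.32, 0.07], [3.1, 0.0, 0.0]], [[0.02, 0.32, 0.06], [3.1, 0.0, 0.0]], [[0.02, 0.32, 0.04], [3.1, 0.0, 0.0]]]
```

Call:
drive_tool:
  series:
    - [[0, 0.32, 0.08], [3.1, 0, 0]]
    - [[0, 0.32, 0.07], [3.1, 0, 0]]
    - [[0, 0.32, 0.06], [3.1, 0, 0]]
    - [[0, 0.36, 0.04], [3.1, 0, 0]]
    - [[0, 0, 0], [0, 0, 0]]

```text
time: 2.7
eef_pos: [0.5071, -0.1145, 0.2728]
tcp_rot: [0.704, 0.068, -0.704, 0.068]
contact_force: [-0.2, -0.1, -0.1]
opening: 0.553
```

```bash
cat >> h.py <<'E'
def pic(f,c=None):
    T=cam('top');S=cam('side')
    s0=proj(S,[C[0]-.02,C[1],.2]).astype(int);t0=proj(T,[C[0]-.02,C[1],.2]).astype(int)
    a=T['img'][t0[1]-30:t0[1]+30,t0[0]-32:t0[0]+32];b=S['img'][s0[1]-45:s0[1]+45,s0[0]-45:s0[0]+45]
    a=cv2.resize(a,(400,375),interpolation=cv2.INTER_CUBIC);b=cv2.resize(b,(375,375),interpolation=cv2.INTER_CUBIC)
    cv2.imwrite('pics/'+f,np.hstack([a,b])[:,:,::-1]); print('top off',t0-[32,30],'x6.25; side off',s0-45,'x4.167')
    return T,S
E
python3 - <<'E'
from h import *
show(); pic('a1.png')
go([.507,-.105,.27],-78,4)
E
```

```text
t 2.7 p [ 0.5071 -0.1145  0.2728] yaw -79.0 tilt 0.09 q [-0.42 -0.08  1.92 -0.    1.3   0.96] F [-0.2 -0.1 -0.1] op mm 47.0 phi 203.2 r 47.7
top off [345 183] x6.25; side off [288 111] x4.167
[[[0.01, -0.04, -0.01], [-0.2, -0.0, -0.0]], [[0.01, -0.04, -0.01], [-0.2, 0.0, 0.0]], [[0.01, -0.04, -0.01], [-0.2, 0.0, 0.0]], [[0.01, -0.04, -0.01], [-0.2, 0.0, 0.0]]]
```

View pics/a1.png

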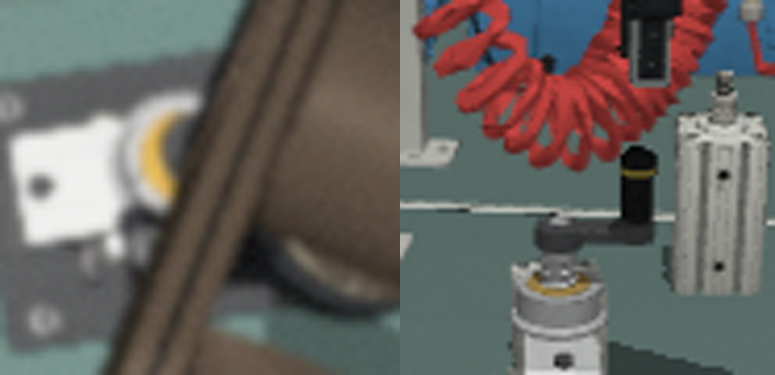

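The arm blocks the top view. The side view shows the knob at about (343,156) and the fingers above it at about (348,128), a bit beyond the knob in -y.

```bash
python3 - <<'E'
from h import *
S=cam('side')
c,r=ray(S,648/4.167-96+288-0,82/4.167+111)
for y in(-.092,-.114): print(c+r*(y-c[1])/r[1])
for v in (150,222):
  c,r=ray(S,237.5/4.167+288,v/4.167+111); print('knob',c+r*(-.105-c[1])/r[1])
show()
go([.507,-.105,.235],-78,4)
E
```

```text
[ 0.50019281 -0.092       0.2651242 ]
[ 0.50144712 -0.114       0.2579719 ]
knob [ 0.50561271 -0.105       0.22077755]
knob [ 0.50436299 -0.105       0.17673008]
t 2.85 p [ 0.5069 -0.1124  0.2728] yaw -78.8 tilt 0.04 q [-0.41 -0.09  1.92  0.    1.3   0.96] F [ 1.4 -0.   0.2] op mm 46.6 phi 200.8 r 47.2
[[[0.19, -0.04, -0.01], [-0.2, -0.0, -0.0]], [[0.19, -0.04, -0.01], [-0.2, 0.0, 0.0]], [[0.19, -0.04, -0.01], [-0.2, 0.0, 0.0]], [[0.19, -0.04, -0.01], [-0.2, 0.0, 0.0]]]
```

Call:
drive_tool:
  series:
    - [[0.1, -0.05, 0], [0, 0, 0]]
    - [[0.2, -0.04, 0], [0, 0, 0]]
    - [[0.2, -0.04, 0], [0, 0, 0]]
    - [[0.1, -0.02, 0], [0, 0, 0]]
    - [[0, 0, 0], [0, 0, 0]]

```text
time: 3.35
eef_pos: [0.5045, -0.1012, 0.2392]
tcp_rot: [-0.703, -0.071, 0.704, -0.071]
contact_force: [0.3, 0.2, 0.2]
opening: 0.557
```

```bash
python3 - <<'E'
from h import *
show(); pic('a2.png')
go([.507,-.105,.2],-78,4)
E
```

```text
t 3.35 p [ 0.5045 -0.1012  0.2392] yaw -78.5 tilt 0.08 q [-0.4  -0.07  1.97  0.    1.24  0.97] F [0.3 0.2 0.2] op mm 47.3 phi 186.7 r 46.9
top off [345 183] x6.25; side off [288 111] x4.167
[[[0.2, 0.02, -0.01], [-0.1, -0.0, 0.0]], [[0.2, 0.02, -0.01], [-0.1, 0.0, 0.0]], [[0.2, 0.02, -0.01], [-0.1, 0.0, 0.0]], [[0.2, 0.02, -0.01], [-0.1, 0.0, 0.0]]]
```

View pics/a2.png

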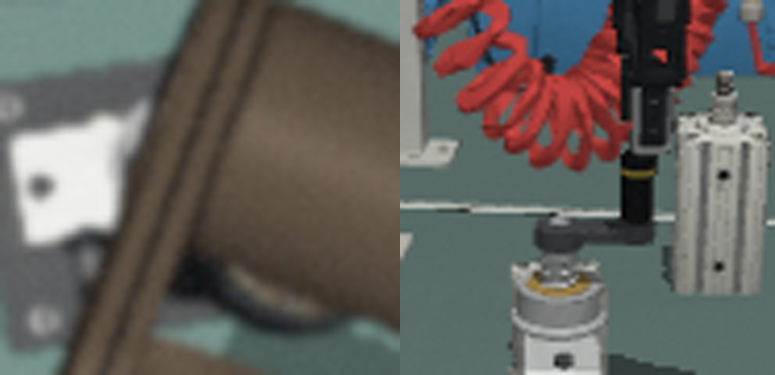

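The fingers are now just above the knob and aligned with it, so I'll descend.

Call:
drive_tool:
  series:
    - [[0.2, 0.02, -0.01], [0, 0, 0]]
    - [[0.2, 0.02, -0.01], [0, 0, 0]]
    - [[0.2, 0.02, -0.01], [0, 0, 0]]
    - [[0.1, 0.01, -0.01], [0, 0, 0]]
    - [[0, 0, 0], [0, 0, 0]]

```text
time: 3.95
eef_pos: [0.5082, -0.1054, 0.2025]
tcp_rot: [0.704, 0.071, -0.703, 0.071]
contact_force: [-1.2, -0.3, -0.9]
opening: 0.549
```

```bash
python3 - <<'E'
from h import *
show(); pic('a3.png')
go([.507,-.105,.2],-78,1)
E
```

```text
t 3.95 p [ 0.5082 -0.1054  0.2025] yaw -78.5 tilt 0.07 q [-0.4  -0.02  1.99  0.    1.17  0.97] F [-1.2 -0.3 -0.9] op mm 46.7 phi 192.8 r 43.9
top off [345 183] x6.25; side off [288 111] x4.167
[[[0.07, -0.02, 0.03], [-0.5, -0.1, -0.1]]]
```

View pics/a3.png

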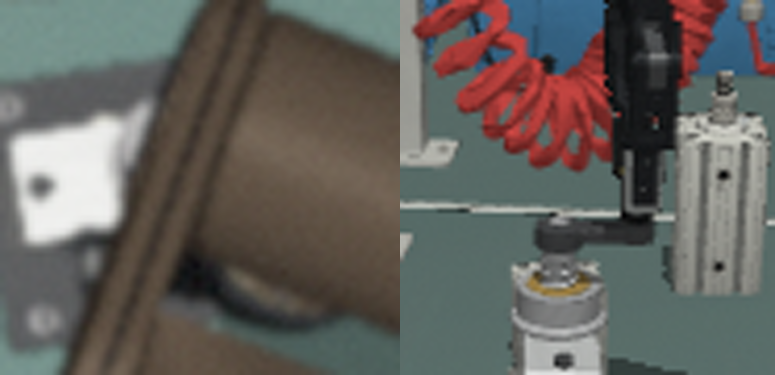

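Jaws are round the knob. Closing to a loose 24 mm cage.

Call:
drive_tool:
  series:
    - [[0, 0, 0], [0, 0, 0]]
    - [[0, 0, 0], [0, 0, 0]]
    - [[0, 0, 0], [0, 0, 0]]
  grip: -0.43

```text
time: 4.35
eef_pos: [0.5092, -0.1058, 0.2048]
tcp_rot: [0.705, 0.07, -0.702, 0.071]
contact_force: [-0.1, 1.0, 0.0]
opening: 0.284
```

```bash
cat >> h.py <<'E'
def arc(step,n=5,r=.045,z=None,off=0,turn=True,phi0=None,dz=0):
    s,p,R,yaw=st(); v=p[:2]-C; phi=np.degrees(np.arctan2(v[1],v[0])) if phi0 is None else phi0
    if z is None: z=p[2]
    w=[]
    for i in range(1,n+1):
        a=phi+step*i; w.append(([C[0]+r*np.cos(np.radians(a)),C[1]+r*np.sin(np.radians(a)),z+dz*i],(a+90+off) if turn else yaw))
    plan(w)
E
python3 - <<'E'
from h import *
show(); arc(4,z=.202)
E
```

```text
t 4.35 p [ 0.5092 -0.1058  0.2048] yaw -78.5 tilt 0.29 q [-0.4  -0.03  1.99  0.    1.17  0.97] F [-0.1  1.   0. ] op mm 24.2 phi 193.5 r 43.0
[[[0.06, 0.06, 0.04], [-6.1, -0.2, -0.2]], [[-0.0, 0.06, -0.0], [-4.0, 0.0, 0.0]], [[0.0, 0.06, -0.0], [-4.0, 0.0, 0.0]], [[0.0, 0.06, -0.0], [-4.0, 0.0, 0.0]], [[-0.0, 0.06, -0.0], [-4.0, 0.0, 0.0]]]
```

Call:
drive_tool:
  series:
    - [[0.05, 0.06, 0.03], [-6, 0, 0]]
    - [[0, 0.06, 0], [-4, 0, 0]]
    - [[0, 0.06, 0], [-4, 0, 0]]
    - [[0, 0.06, 0], [-4, 0, 0]]
    - [[0, 0, 0], [0, 0, 0]]

```text
time: 4.85
eef_pos: [0.5119, -0.1165, 0.2035]
tcp_rot: [0.685, 0.184, -0.681, 0.185]
contact_force: [0.3, -0.3, 0.1]
opening: 0.284
```

```bash
python3 - <<'E'
from h import *
show(); pic('b1.png'); arc(4,z=.202)
E
```

```text
t 4.85 p [ 0.5119 -0.1165  0.2035] yaw -59.8 tilt 0.34 q [-0.42 -0.01  1.98  0.    1.17  0.62] F [ 0.3 -0.3  0.1] op mm 24.1 phi 208.0 r 44.3
top off [345 183] x6.25; side off [288 111] x4.167
[[[0.03, 0.06, 0.01], [-1.7, -0.3, -0.1]], [[0.0, 0.06, -0.0], [-4.0, 0.0, 0.0]], [[-0.0, 0.06, -0.0], [-4.0, 0.0, 0.0]], [[-0.0, 0.06, -0.0], [-4.0, 0.0, 0.0]], [[-0.0, 0.06, -0.0], [-4.0, 0.0, 0.0]]]
```

View pics/b1.png

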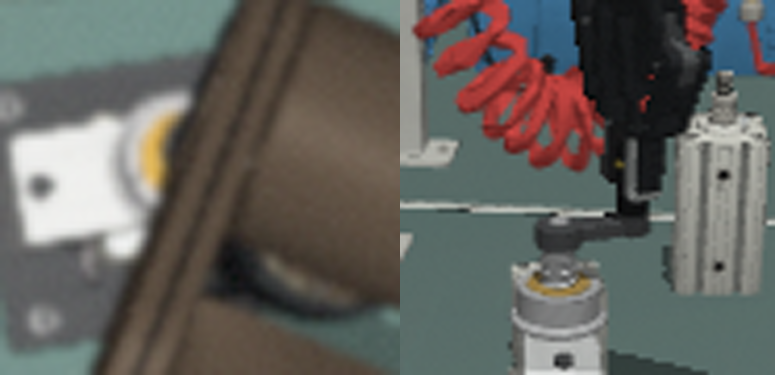

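The knob is following at about (345,162) in the side view; the hub top is still high at about (422,163).

Call:
drive_tool:
  series:
    - [[0.03, 0.06, 0.01], [-2, 0, 0]]
    - [[0, 0.06, 0], [-4, 0, 0]]
    - [[0, 0.06, 0], [-4, 0, 0]]
    - [[0, 0.06, 0], [-4, 0, 0]]
    - [[0, 0, 0], [0, 0, 0]]

```text
time: 5.45
eef_pos: [0.5178, -0.1252, 0.2026]
tcp_rot: [0.657, 0.267, -0.653, 0.266]
contact_force: [-0.3, 0.4, 0.3]
opening: 0.286
```

```bash
python3 - <<'E'
from h import *
show(); pic('b2.png'); arc(4,z=.202)
E
```

```text
t 5.45 p [ 0.5178 -0.1252  0.2026] yaw -45.7 tilt 0.33 q [-0.43  0.01  1.97  0.    1.17  0.37] F [-0.3  0.4  0.3] op mm 24.3 phi 221.6 r 44.4
top off [345 183] x6.25; side off [288 111] x4.167
[[[0.01, 0.06, 0.01], [-1.2, -0.3, -0.1]], [[-0.0, 0.06, -0.0], [-4.0, 0.0, 0.0]], [[0.0, 0.06, -0.0], [-4.0, 0.0, 0.0]], [[-0.0, 0.06, -0.0], [-4.0, 0.0, 0.0]], [[0.0, 0.06, -0.0], [-4.0, 0.0, 0.0]]]
```

View pics/b2.png

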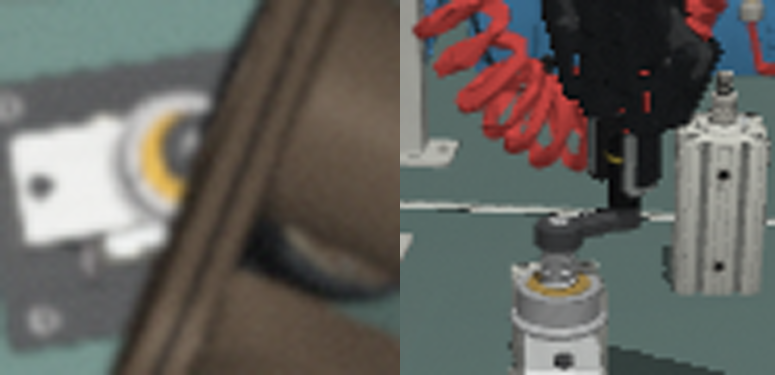

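Not dropped yet: the hub top is still at crop row 217. The fingers sit loosely either side of the knob.

Call:
drive_tool:
  series:
    - [[0, 0.06, 0.01], [-2, 0, 0]]
    - [[0, 0.06, 0], [-4, 0, 0]]
    - [[0, 0.06, 0], [-4, 0, 0]]
    - [[0, 0, 0], [0, 0, 0]]

```text
time: 5.95
eef_pos: [0.5233, -0.1305, 0.2028]
tcp_rot: [0.631, 0.323, -0.628, 0.322]
contact_force: [0.1, 0.3, 0.3]
opening: 0.282
```

```bash
python3 - <<'E'
from h import *
show(); pic('b3.png'); arc(4,z=.202)
E
```

```text
t 5.95 p [ 0.5233 -0.1305  0.2028] yaw -35.8 tilt 0.31 q [-0.44  0.02  1.95  0.01  1.17  0.19] F [0.1 0.3 0.3] op mm 23.9 phi 231.5 r 44.5
top off [345 183] x6.25; side off [288 111] x4.167
[[[0.01, 0.06, 0.01], [-1.1, -0.3, -0.0]], [[0.0, 0.06, -0.0], [-4.0, 0.0, 0.0]], [[0.0, 0.06, -0.0], [-4.0, 0.0, 0.0]], [[0.0, 0.06, -0.0], [-4.0, 0.0, 0.0]], [[0.0, 0.06, -0.0], [-4.0, 0.0, 0.0]]]
```

View pics/b3.png

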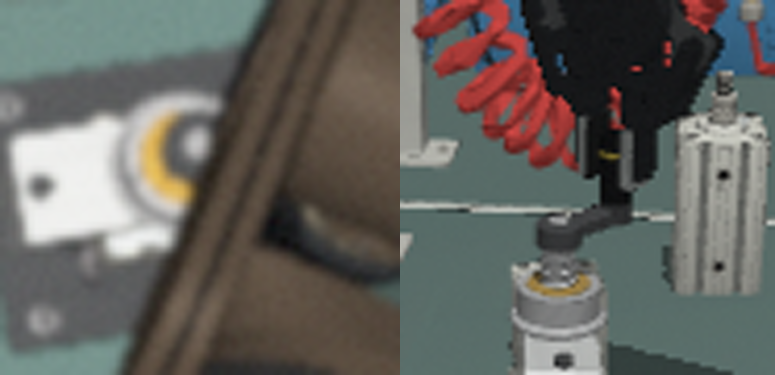

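Still high (hub top at crop row 216). Continuing.

Call:
drive_tool:
  series:
    - [[0, 0.06, 0.01], [-2, 0, 0]]
    - [[0, 0.06, 0], [-4, 0, 0]]
    - [[0, 0.06, 0], [-4, 0, 0]]
    - [[0, 0, 0], [0, 0, 0]]

```text
time: 6.45
eef_pos: [0.5295, -0.1349, 0.2026]
tcp_rot: [0.601, 0.377, -0.598, 0.374]
contact_force: [-0.2, -0.4, 0.5]
opening: 0.287
```

```bash
python3 - <<'E'
from h import *
show(); pic('b4.png'); arc(4,z=.202)
E
```

```text
t 6.45 p [ 0.5295 -0.1349  0.2026] yaw -25.9 tilt 0.31 q [-0.44  0.04  1.93  0.01  1.17  0.01] F [-0.2 -0.4  0.5] op mm 24.4 phi 241.3 r 44.7
top off [345 183] x6.25; side off [288 111] x4.167
[[[0.01, 0.06, 0.01], [-0.9, -0.3, 0.1]], [[0.0, 0.06, -0.0], [-4.0, 0.0, 0.0]], [[0.0, 0.06, -0.0], [-4.0, 0.0, 0.0]], [[0.0, 0.06, -0.0], [-4.0, 0.0, 0.0]], [[0.0, 0.06, -0.0], [-4.0, 0.0, 0.0]]]
```

View pics/b4.png

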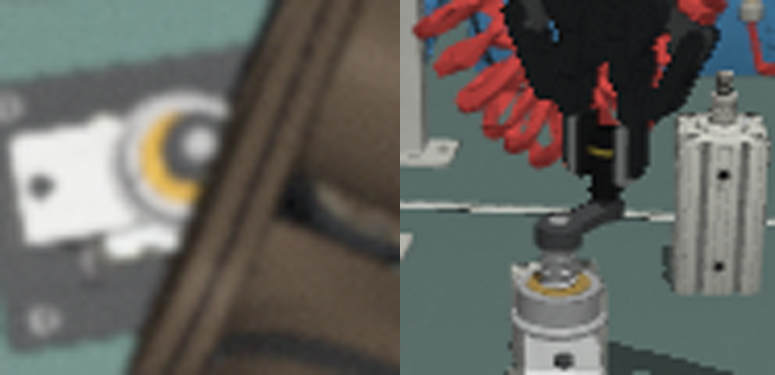

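Still up (hub top at crop row 215, shank fully visible). Continuing.

Call:
drive_tool:
  series:
    - [[0, 0.06, 0.01], [-2, 0, 0]]
    - [[0, 0.06, 0], [-4, 0, 0]]
    - [[0, 0.06, 0], [-4, 0, 0]]
    - [[0, 0, 0], [0, 0, 0]]

```text
time: 6.95
eef_pos: [0.5364, -0.1381, 0.2025]
tcp_rot: [0.566, 0.427, -0.564, 0.424]
contact_force: [0.2, 0.1, -0.2]
opening: 0.28
```

```bash
python3 - <<'E'
from h import *
show(); pic('b5.png'); arc(4,z=.202)
E
```

```text
t 6.95 p [ 0.5364 -0.1381  0.2025] yaw -16.0 tilt 0.36 q [-0.44  0.06  1.91  0.01  1.17 -0.16] F [ 0.2  0.1 -0.2] op mm 23.8 phi 251.0 r 44.8
top off [345 183] x6.25; side off [288 111] x4.167
[[[0.01, 0.06, 0.01], [-0.8, -0.3, 0.1]], [[0.0, 0.06, -0.0], [-4.0, 0.0, 0.0]], [[0.0, 0.06, -0.0], [-4.0, 0.0, 0.0]], [[0.0, 0.06, -0.0], [-4.0, 0.0, 0.0]], [[0.0, 0.06, -0.0], [-4.0, 0.0, 0.0]]]
```

View pics/b5.png

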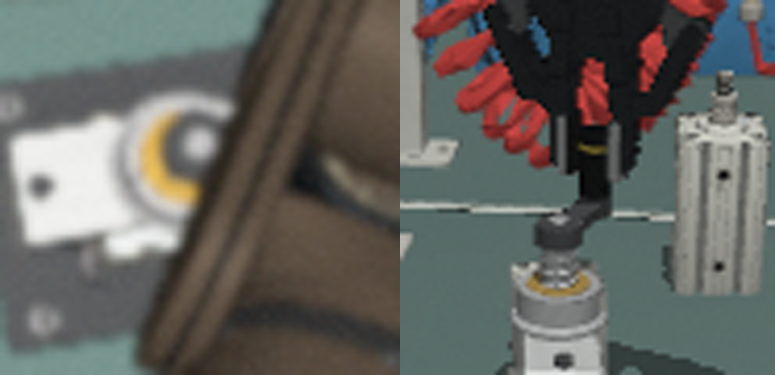

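Still up (row 215). Continuing.

Call:
drive_tool:
  series:
    - [[0, 0.06, 0.01], [-2, 0, 0]]
    - [[0, 0.06, 0], [-4, 0, 0]]
    - [[0, 0.06, 0], [-4, 0, 0]]
    - [[0, 0, 0], [0, 0, 0]]

```text
time: 7.45
eef_pos: [0.5437, -0.1401, 0.2022]
tcp_rot: [0.527, 0.475, -0.525, 0.47]
contact_force: [0.3, -0.1, 0.1]
opening: 0.289
```

```bash
python3 - <<'E'
from h import *
show(); pic('b6.png'); arc(4,z=.202)
E
```

```text
t 7.45 p [ 0.5437 -0.1401  0.2022] yaw -6.2 tilt 0.43 q [-0.43  0.08  1.89  0.01  1.18 -0.33] F [ 0.3 -0.1  0.1] op mm 24.5 phi 260.7 r 44.9
top off [345 183] x6.25; side off [288 111] x4.167
[[[0.0, 0.06, 0.0], [-0.7, -0.4, 0.2]], [[0.0, 0.06, -0.0], [-4.0, 0.0, 0.0]], [[0.0, 0.06, -0.0], [-4.0, 0.0, 0.0]], [[0.0, 0.06, -0.0], [-4.0, 0.0, 0.0]], [[0.0, 0.06, -0.0], [-4.0, 0.0, 0.0]]]
```

View pics/b6.png

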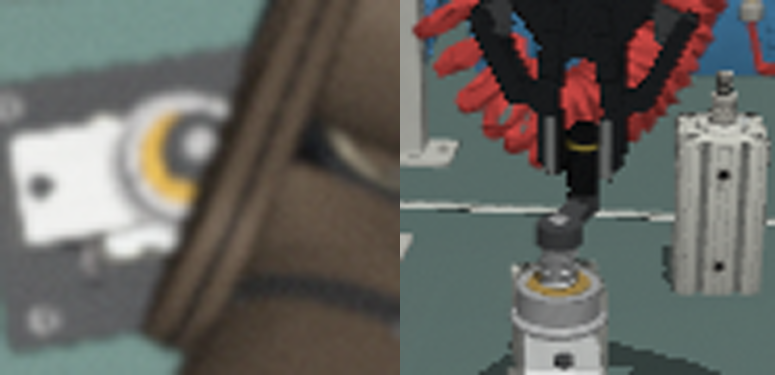

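Still up. Continuing.

Call:
drive_tool:
  series:
    - [[0, 0.06, 0], [-2, 0, 0]]
    - [[0, 0.06, 0], [-4, 0, 0]]
    - [[0, 0.06, 0], [-4, 0, 0]]
    - [[0, 0, 0], [0, 0, 0]]

```text
time: 7.95
eef_pos: [0.5515, -0.1403, 0.2019]
tcp_rot: [0.484, 0.519, -0.483, 0.513]
contact_force: [-0.0, 0.3, 0.0]
opening: 0.285
```

```bash
python3 - <<'E'
from h import *
show(); pic('b7.png'); arc(4,z=.202)
E
```

```text
t 7.95 p [ 0.5515 -0.1403  0.2019] yaw 3.7 tilt 0.51 q [-0.43  0.1   1.87  0.    1.18 -0.5 ] F [-0.   0.3  0. ] op mm 24.3 phi 270.7 r 44.6
top off [345 183] x6.25; side off [288 111] x4.167
[[[-0.0, 0.06, 0.01], [-0.8, -0.4, 0.3]], [[0.0, 0.06, -0.0], [-4.0, 0.0, -0.0]], [[-0.0, 0.06, -0.0], [-4.0, -0.0, 0.0]], [[0.0, 0.06, -0.0], [-4.0, 0.0, 0.0]], [[0.0, 0.06, -0.0], [-4.0, 0.0, 0.0]]]
```

View pics/b7.png

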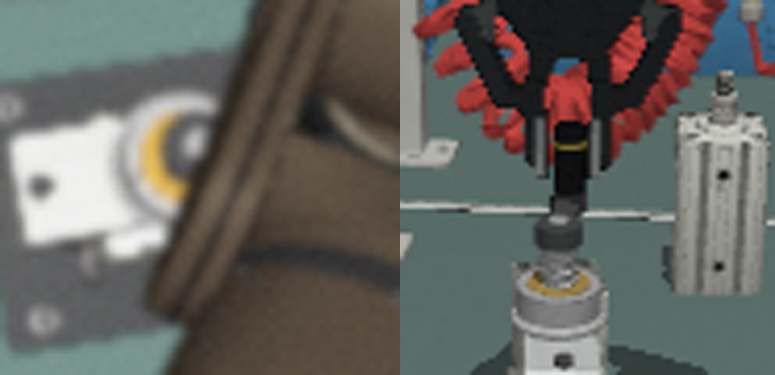

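Still up (hub top at row 216). The knob is about 78° from its start; the limit is 109°.

Call:
drive_tool:
  series:
    - [[0, 0.06, 0.01], [-2, 0, 0]]
    - [[0, 0.06, 0], [-4, 0, 0]]
    - [[0, 0.06, 0], [-4, 0, 0]]
    - [[0, 0, 0], [0, 0, 0]]

```text
time: 8.45
eef_pos: [0.5595, -0.1397, 0.2017]
tcp_rot: [0.438, 0.559, -0.437, 0.552]
contact_force: [1.1, -0.6, -0.0]
opening: 0.283
```

```bash
python3 - <<'E'
from h import *
show(); pic('b8.png'); arc(4,z=.202)
E
```

```text
t 8.45 p [ 0.5595 -0.1397  0.2017] yaw 13.5 tilt 0.56 q [-0.42  0.11  1.86  0.    1.18 -0.66] F [ 1.1 -0.6 -0. ] op mm 24.0 phi 281.0 r 44.8
top off [345 183] x6.25; side off [288 111] x4.167
[[[-0.01, 0.06, 0.01], [-1.3, -0.5, 0.3]], [[0.0, 0.06, -0.0], [-4.0, 0.0, 0.0]], [[0.0, 0.06, -0.0], [-4.0, -0.0, 0.0]], [[0.0, 0.06, -0.0], [-4.0, 0.0, -0.0]], [[0.0, 0.06, -0.0], [-4.0, 0.0, 0.0]]]
```

View pics/b8.png

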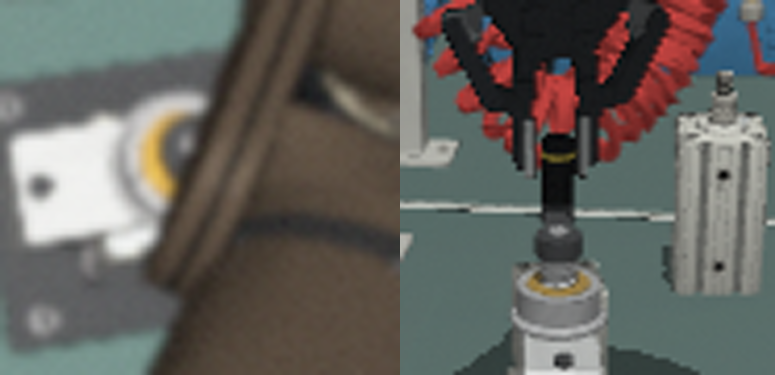

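It dropped: the hub top went from crop row 216 to 229 (about 8 mm), and the knob top sank from 122 to 135. Next I lower the hand about 8 mm with the same loose cage, then grip.

Call:
drive_tool:
  series:
    - [[0.09, 0, 0], [0, -0.3, 0.2]]
    - [[0.08, 0, 0], [0, -0.1, 0.1]]
    - [[0, 0, 0], [0, 0, 0]]

```text
time: 8.85
eef_pos: [0.559, -0.1395, 0.1923]
tcp_rot: [0.439, 0.554, -0.438, 0.554]
contact_force: [0.1, 0.6, 0.3]
opening: 0.284
```

```bash
python3 - <<'E'
from h import *
show(); pic('c1.png')
E
```

```text
t 8.85 p [ 0.559  -0.1395  0.1923] yaw 13.3 tilt 0.09 q [-0.42  0.12  1.87  0.    1.16 -0.65] F [0.1 0.6 0.3] op mm 24.1 phi 280.3 r 44.6
top off [345 183] x6.25; side off [288 111] x4.167
```

View pics/c1.png

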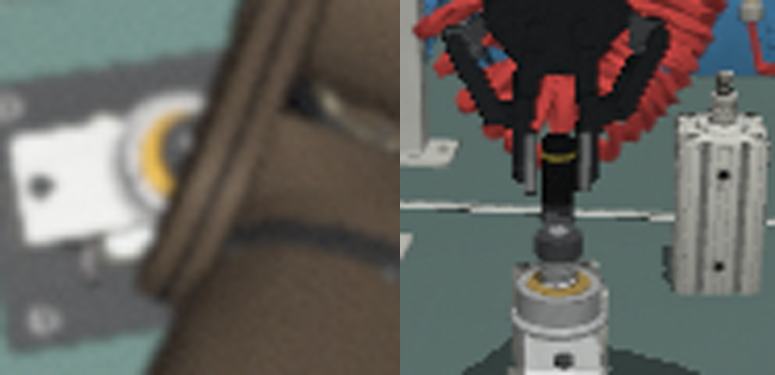

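The fingers are beside the knob, with tips above the arm. Gripping now.

Call:
drive_tool:
  series:
    - [[0, 0, 0], [0, 0, 0]]
    - [[0, 0, 0], [0, 0, 0]]
    - [[0, 0, 0], [0, 0, 0]]
  grip: -1
  newtons: 30

```text
time: 9.25
eef_pos: [0.5593, -0.1398, 0.1933]
tcp_rot: [0.44, 0.554, -0.438, 0.555]
contact_force: [-0.0, 0.5, -0.3]
opening: 0.221
```

```bash
python3 - <<'E'
from h import *
show(); pic('c2.png'); arc(-6,turn=False,z=st()[1][2],dz=-.008*6/360)
E
```

```text
t 9.25 p [ 0.5593 -0.1398  0.1933] yaw 13.2 tilt 0.09 q [-0.42  0.12  1.87  0.    1.16 -0.65] F [-0.   0.5 -0.3] op mm 18.8 phi 280.7 r 44.8
top off [345 183] x6.25; side off [288 111] x4.167
[[[0.0, -0.09, -0.01], [0.0, -0.0, -0.1]], [[0.0, -0.09, -0.02], [0.0, 0.0, 0.0]], [[0.0, -0.09, -0.03], [0.0, 0.0, 0.0]], [[0.0, -0.09, -0.04], [0.0, 0.0, 0.0]], [[0.0, -0.08, -0.05], [0.0, 0.0, 0.0]]]
```

View pics/c2.png

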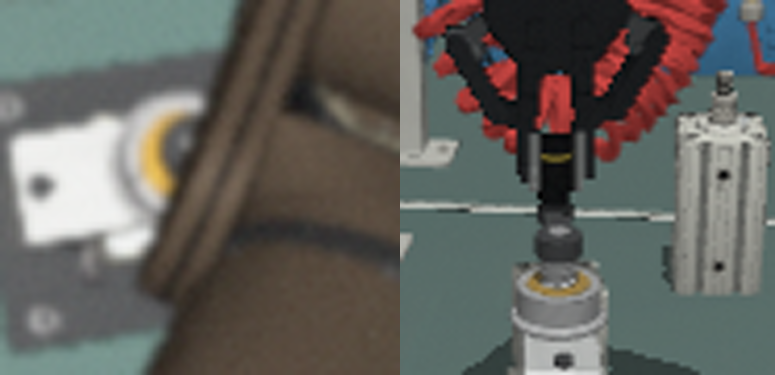

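Gripped (opening about 19 mm, hub still at row 229). Now one forward (clockwise) turn, sinking 8 mm.

```bash
cat >> h.py <<'E'
PH0=280.7;Z0=.1928
def fwd(step=8,n=5,end=360):
    s,p,R,yaw=st(); v=p[:2]-C; phi=np.degrees(np.arctan2(v[1],v[0]))
    done=(PH0-phi+20)%360-20; 
    if end>360 and done<180 and ctrl.get_state()['time']>13.5: done+=360
    w=[]
    for i in range(1,n+1):
        d=min(done+step*i,end); a=np.radians(PH0-d); w.append(([C[0]+.045*np.cos(a),C[1]+.045*np.sin(a),Z0-.008*d/360],yaw))
    show(); print('done',round(done,1),'z err mm',round((p[2]-Z0+.008*done/360)*1e3,1),'tq',np.round(s['wrist_torque'],2)); plan(w)
E
python3 -c "
from h import *
fwd()"
```

```text
t 9.35 p [ 0.5593 -0.1398  0.1933] yaw 13.2 tilt 0.1 q [-0.42  0.12  1.87  0.    1.16 -0.65] F [ 0.1  0.3 -0.6] op mm 18.9 phi 280.7 r 44.8
done 0.0 z err mm 0.5 tq [-0.02  0.01 -0.03]
[[[0.01, -0.12, -0.01], [0.0, -0.0, -0.1]], [[0.0, -0.12, -0.03], [0.0, 0.0, 0.0]], [[0.0, -0.12, -0.05], [0.0, 0.0, 0.0]], [[0.0, -0.11, -0.06], [0.0, 0.0, 0.0]], [[0.0, -0.1, -0.08], [0.0, 0.0, 0.0]]]
```

Call:
drive_tool:
  series:
    - [[0.01, -0.12, -0.01], [0, 0, 0]]
    - [[0.005, -0.12, -0.03], [0, 0, 0]]
    - [[0.005, -0.12, -0.05], [0, 0, 0]]
    - [[0.005, -0.11, -0.06], [0, 0, 0]]
    - [[0.005, -0.1, -0.08], [0, 0, 0]]

```text
time: 9.85
eef_pos: [0.5282, -0.1338, 0.1922]
tcp_rot: [0.441, 0.553, -0.437, 0.555]
contact_force: [2.6, 2.2, -0.3]
opening: 0.225
```

```bash
python3 -c "
from h import *
fwd()"
```

```text
t 9.85 p [ 0.5282 -0.1338  0.1922] yaw 13.2 tilt 0.39 q [-0.44  0.05  1.95  0.01  1.15 -0.67] F [ 2.6  2.2 -0.3] op mm 19.1 phi 239.1 r 44.4
done 41.6 z err mm 0.3 tq [ 0.43 -0.36  0.03]
[[[0.01, -0.09, -0.09], [0.0, -0.1, -0.4]], [[0.0, -0.07, -0.1], [0.0, 0.0, 0.0]], [[0.0, -0.05, -0.11], [0.0, 0.0, 0.0]], [[0.0, -0.04, -0.12], [0.0, 0.0, 0.0]], [[0.0, -0.02, -0.12], [0.0, 0.0, 0.0]]]
```

Call:
drive_tool:
  series:
    - [[0.01, -0.09, -0.09], [0, 0, -0.4]]
    - [[0.005, -0.07, -0.1], [0, 0, 0]]
    - [[0.005, -0.05, -0.11], [0, 0, 0]]
    - [[0.005, -0.04, -0.12], [0, 0, 0]]
    - [[0.005, -0.02, -0.12], [0, 0, 0]]

```text
time: 10.35
eef_pos: [0.5087, -0.1088, 0.1914]
tcp_rot: [0.441, 0.552, -0.438, 0.556]
contact_force: [4.9, 0.8, -2.2]
opening: 0.227
```

```bash
python3 -c "
from h import *
pic('d1.png');fwd()"
```

```text
top off [345 183] x6.25; side off [288 111] x4.167
t 10.45 p [ 0.5086 -0.1083  0.1914] yaw 13.2 tilt 0.31 q [-0.41 -0.01  2.    0.    1.14 -0.64] F [ 4.6  2.4 -0.9] op mm 18.9 phi 196.5 r 44.2
done 84.2 z err mm 0.5 tq [ 0.25 -0.56  0.  ]
[[[0.01, -0.01, -0.12], [0.0, -0.0, -0.3]], [[0.0, 0.02, -0.12], [0.0, 0.0, 0.0]], [[0.0, 0.04, -0.12], [0.0, 0.0, 0.0]], [[0.0, 0.05, -0.11], [0.0, 0.0, 0.0]], [[0.0, 0.07, -0.11], [0.0, 0.0, 0.0]]]
```

View pics/d1.png

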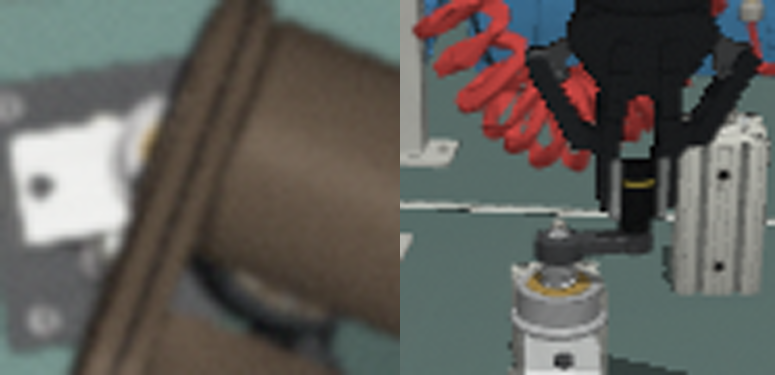

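The crank is following and the hub has sunk slightly (row 231). The small +x force suggests the true axis is about 1 mm farther in x, so I'll adjust C.

```bash
sed -i 's/C=np.array(\[.551,/C=np.array([.552,/' h.py; python3 -c "
from h import *
fwd()"
```

```text
t 10.45 p [ 0.5086 -0.1083  0.1914] yaw 13.2 tilt 0.31 q [-0.41 -0.01  2.    0.    1.14 -0.64] F [ 4.6  2.4 -0.9] op mm 18.9 phi 196.1 r 45.2
done 84.6 z err mm 0.5 tq [ 0.25 -0.56  0.  ]
[[[0.01, 0.01, -0.13], [0.0, -0.0, -0.3]], [[0.0, 0.02, -0.12], [0.0, 0.0, 0.0]], [[0.0, 0.04, -0.12], [0.0, 0.0, 0.0]], [[0.0, 0.05, -0.11], [0.0, 0.0, 0.0]], [[0.0, 0.07, -0.11], [0.0, 0.0, 0.0]]]
```

Call:
drive_tool:
  series:
    - [[0.01, 0.01, -0.13], [0, 0, -0.3]]
    - [[0.005, 0.02, -0.12], [0, 0, 0]]
    - [[0.005, 0.04, -0.12], [0, 0, 0]]
    - [[0.005, 0.05, -0.11], [0, 0, 0]]
    - [[0.005, 0.07, -0.11], [0, 0, 0]]

```text
time: 10.95
eef_pos: [0.5105, -0.0777, 0.1904]
tcp_rot: [0.437, 0.554, -0.441, 0.554]
contact_force: [1.2, -1.8, 0.8]
opening: 0.223
```

```bash
python3 -c "
from h import *
fwd()"
```

```text
t 10.95 p [ 0.5105 -0.0777  0.1904] yaw 13.2 tilt 0.35 q [-0.34 -0.01  2.01 -0.01  1.15 -0.57] F [ 1.2 -1.8  0.8] op mm 19.0 phi 156.5 r 45.3
done 124.2 z err mm 0.4 tq [-0.24 -0.34 -0.05]
[[[0.01, 0.09, -0.09], [0.0, 0.3, 0.2]], [[0.0, 0.09, -0.08], [0.0, 0.0, 0.0]], [[0.0, 0.1, -0.07], [0.0, 0.0, 0.0]], [[0.0, 0.11, -0.05], [0.0, 0.0, 0.0]], [[0.0, 0.12, -0.04], [0.0, 0.0, 0.0]]]
```

Call:
drive_tool:
  series:
    - [[0.01, 0.09, -0.09], [0, 0.3, 0.2]]
    - [[0.005, 0.09, -0.08], [0, 0, 0]]
    - [[0.005, 0.1, -0.07], [0, 0, 0]]
    - [[0.005, 0.11, -0.05], [0, 0, 0]]
    - [[0.005, 0.12, -0.04], [0, 0, 0]]

```text
time: 11.45
eef_pos: [0.5328, -0.0545, 0.1893]
tcp_rot: [0.438, 0.555, -0.44, 0.554]
contact_force: [1.2, -3.0, 1.3]
opening: 0.223
```

```bash
python3 -c "
from h import *
fwd()"
```

```text
t 11.45 p [ 0.5328 -0.0545  0.1893] yaw 13.3 tilt 0.18 q [-0.29  0.03  1.97 -0.    1.15 -0.52] F [ 1.2 -3.   1.3] op mm 18.9 phi 115.0 r 45.5
done 165.7 z err mm 0.2 tq [-0.57 -0.17  0.01]
[[[0.01, 0.13, -0.01], [0.0, 0.1, 0.2]], [[0.0, 0.13, 0.0], [0.0, 0.0, 0.0]], [[0.0, 0.12, 0.02], [0.0, 0.0, 0.0]], [[0.0, 0.12, 0.04], [0.0, 0.0, 0.0]], [[0.0, 0.11, 0.05], [0.0, 0.0, 0.0]]]
```

Call:
drive_tool:
  series:
    - [[0.01, 0.13, -0.01], [0, 0.1, 0.2]]
    - [[0.005, 0.13, 0], [0, 0, 0]]
    - [[0.005, 0.12, 0.02], [0, 0, 0]]
    - [[0.005, 0.12, 0.04], [0, 0, 0]]
    - [[0.005, 0.11, 0.05], [0, 0, 0]]

```text
time: 11.95
eef_pos: [0.5657, -0.0523, 0.1881]
tcp_rot: [0.438, 0.555, -0.439, 0.554]
contact_force: [-2.8, -3.9, 3.8]
opening: 0.226
```

```bash
python3 -c "
from h import *
pic('d2.png');fwd()"
```

```text
top off [345 182] x6.25; side off [288 111] x4.167
t 12.05 p [ 0.5664 -0.0526  0.1882] yaw 13.3 tilt 0.06 q [-0.27  0.11  1.89 -0.    1.15 -0.5 ] F [ 0.5 -3.2  2.7] op mm 18.7 phi 71.5 r 45.4
done 209.2 z err mm 0.1 tq [-0.54 -0.03  0.01]
[[[0.0, 0.1, 0.08], [0.0, 0.0, 0.0]], [[0.0, 0.09, 0.09], [0.0, 0.0, 0.0]], [[0.0, 0.08, 0.1], [0.0, 0.0, 0.0]], [[0.0, 0.06, 0.11], [0.0, 0.0, 0.0]], [[0.0, 0.05, 0.12], [0.0, 0.0, 0.0]]]
```

View pics/d2.png

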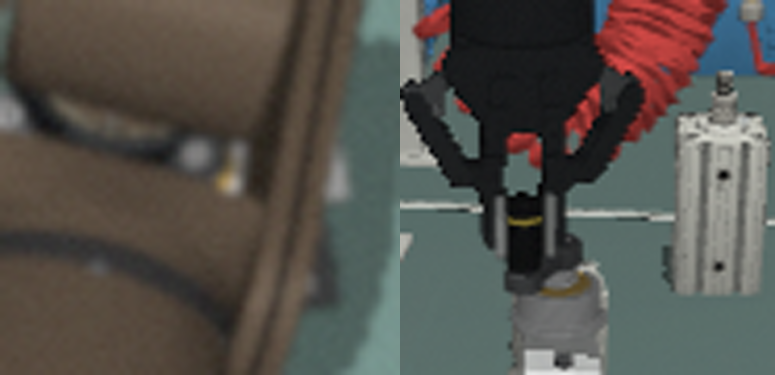

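The knob is now on the camera side at about (413,166), still held. Continuing.

Call:
drive_tool:
  series:
    - [[0, 0.1, 0.08], [0, 0, 0]]
    - [[0.005, 0.09, 0.09], [0, 0, 0]]
    - [[0.005, 0.08, 0.1], [0, 0, 0]]
    - [[0.005, 0.06, 0.11], [0, 0, 0]]
    - [[0.005, 0.05, 0.12], [0, 0, 0]]

```text
time: 12.55
eef_pos: [0.5908, -0.0723, 0.187]
tcp_rot: [0.438, 0.557, -0.439, 0.552]
contact_force: [-5.5, -0.5, 6.9]
opening: 0.221
```

```bash
python3 -c "
from h import *
fwd()"
```

```text
t 12.55 p [ 0.5908 -0.0723  0.187 ] yaw 13.3 tilt 0.36 q [-0.29  0.17  1.82  0.    1.16 -0.53] F [-5.5 -0.5  6.9] op mm 18.8 phi 31.1 r 45.3
done 249.6 z err mm -0.3 tq [-0.23  0.81 -0.01]
[[[-0.0, 0.02, 0.12], [-0.0, -0.2, 0.3]], [[0.0, 0.01, 0.12], [0.0, 0.0, 0.0]], [[0.0, -0.0, 0.13], [0.0, 0.0, 0.0]], [[0.0, -0.02, 0.12], [0.0, 0.0, 0.0]], [[0.0, -0.04, 0.12], [0.0, 0.0, 0.0]]]
```

Call:
drive_tool:
  series:
    - [[-0.01, 0.02, 0.12], [0, -0.2, 0.3]]
    - [[0, 0.01, 0.12], [0, 0, 0]]
    - [[0, 0, 0.13], [0, 0, 0]]
    - [[0.005, -0.02, 0.12], [0, 0, 0]]
    - [[0.005, -0.04, 0.12], [0, 0, 0]]

```text
time: 13.05
eef_pos: [0.5964, -0.1031, 0.1862]
tcp_rot: [0.44, 0.556, -0.438, 0.552]
contact_force: [-4.1, 2.8, 5.5]
opening: 0.224
```

```bash
python3 -c "
from h import *
fwd()"
```

```text
t 13.05 p [ 0.5964 -0.1031  0.1862] yaw 13.3 tilt 0.37 q [-0.34  0.19  1.8   0.01  1.16 -0.57] F [-4.1  2.8  5.5] op mm 19.0 phi 350.6 r 45.0
done 290.1 z err mm -0.2 tq [ 0.36  0.66 -0.03]
[[[-0.0, -0.06, 0.11], [-0.0, -0.4, 0.1]], [[0.0, -0.07, 0.1], [0.0, 0.0, 0.0]], [[0.0, -0.09, 0.09], [0.0, 0.0, 0.0]], [[0.0, -0.1, 0.08], [0.0, 0.0, 0.0]], [[0.0, -0.11, 0.07], [0.0, 0.0, 0.0]]]
```

Call:
drive_tool:
  series:
    - [[0, -0.06, 0.11], [0, -0.4, 0.1]]
    - [[0, -0.07, 0.1], [0, 0, 0]]
    - [[0.005, -0.09, 0.09], [0, 0, 0]]
    - [[0.005, -0.1, 0.08], [0, 0, 0]]
    - [[0.005, -0.11, 0.07], [0, 0, 0]]

```text
time: 13.55
eef_pos: [0.5801, -0.1306, 0.1854]
tcp_rot: [0.441, 0.554, -0.437, 0.554]
contact_force: [-1.5, 5.5, 5.5]
opening: 0.222
```

```bash
python3 -c "
from h import *
fwd(7,5,360)"
```

```text
t 13.55 p [ 0.5801 -0.1306  0.1854] yaw 13.2 tilt 0.26 q [-0.39  0.16  1.83  0.    1.15 -0.63] F [-1.5  5.5  5.5] op mm 18.9 phi 308.9 r 44.8
done 331.8 z err mm -0.1 tq [ 0.83  0.49 -0.01]
[[[0.0, -0.1, 0.04], [0.0, -0.2, -0.2]], [[0.0, -0.11, 0.03], [0.0, 0.0, 0.0]], [[0.0, -0.11, 0.02], [0.0, 0.0, 0.0]], [[0.0, -0.11, 0.0], [0.0, 0.0, 0.0]], [[0.0, -0.0, -0.0], [0.0, 0.0, 0.0]]]
```

Call:
drive_tool:
  series:
    - [[0, -0.1, 0.04], [0, -0.2, -0.2]]
    - [[0, -0.11, 0.03], [0, 0, 0]]
    - [[0.005, -0.11, 0.02], [0, 0, 0]]
    - [[0, -0.11, 0], [0, 0, 0]]
    - [[0, -0.04, 0], [0, 0, 0]]

```text
time: 14.05
eef_pos: [0.5567, -0.1402, 0.1847]
tcp_rot: [0.44, 0.554, -0.438, 0.554]
contact_force: [-0.1, 4.4, 2.7]
opening: 0.22
```

```bash
python3 -c "
from h import *
pic('e1.png');show()"
```

```text
top off [345 182] x6.25; side off [288 111] x4.167
t 14.15 p [ 0.5566 -0.1403  0.1847] yaw 13.2 tilt 0.14 q [-0.42  0.12  1.88  0.    1.14 -0.66] F [-1.8  3.4  3.3] op mm 19.3 phi 275.9 r 44.8
```

View pics/e1.png

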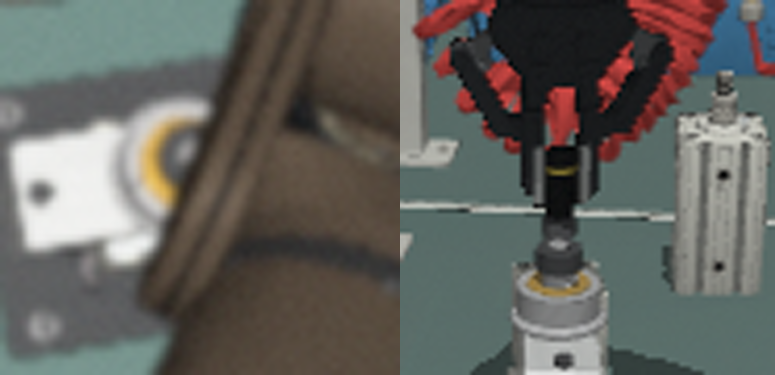

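The hub top is now at row 242. That is about 13 crop px (8 mm) below the drop position, and the knob is still clasped. I'll let it settle, take one more measurement, then hand in.

Call:
drive_tool:
  series:
    - [[0, 0, 0], [0, 0, 0]]
    - [[0, 0, 0], [0, 0, 0]]
    - [[0, 0, 0], [0, 0, 0]]

```text
time: 14.45
eef_pos: [0.5568, -0.1402, 0.1847]
tcp_rot: [0.44, 0.554, -0.438, 0.554]
contact_force: [-1.1, 4.3, 3.4]
opening: 0.222
```

```bash
python3 -c "
from h import *
show();S=cam('side','f.png');cam('top','ft.png')
def hz(v,u=326.2):
    c,r=ray(S,u,v/4.167+111-.4); return (c+r*(C[1]-c[1])/r[1])[2]
print('hub z above boss, rows 216,229,242:',[round((hz(v)-.14)*1e3,1) for v in(216,229,242)])
a=cv2.imread('pics/ft.png')[150:260,270:450];b=cv2.imread('pics/f.png')[100:280,230:400]
cv2.imwrite('pics/f2.png',np.hstack([cv2.resize(a,(400,244)),cv2.resize(b,(230,244))]))
"
```

```text
t 14.45 p [ 0.5568 -0.1402  0.1847] yaw 13.2 tilt 0.15 q [-0.42  0.12  1.88  0.    1.14 -0.66] F [-1.1  4.3  3.4] op mm 18.8 phi 276.1 r 44.8
hub z above boss, rows 216,229,242: [np.float64(43.1), np.float64(35.0), np.float64(26.8)]
```

View pics/f2.png

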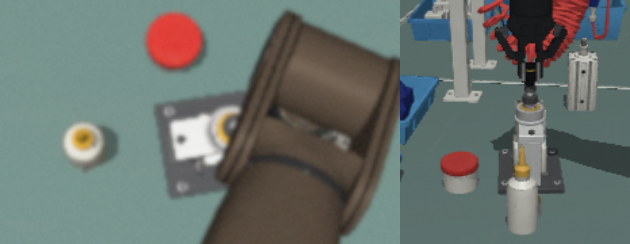

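The bottle, pot and cylinder are where they stood. The hub heights carry a constant offset of about 3 mm (43/35/27 against 40/32/24), but the differences match one turn.

```bash
python3 -c "
from h import *
print(ctrl.sign_off()); show()"
```

```text
the job is handed in; nothing more can be done
None
the job is handed in; nothing more can be done
```

The bolt is started one turn into the thread, and I handed the job in at about 14.5 s with the gripper closed on the knob.

- **Backward:** I led the knob counter-clockwise with the fingers loosely round it (24 mm gap). The side camera showed the hub fall about 8 mm somewhere between 78° and 88° of backward crank.
- **Forward:** I then lowered the hand, gripped at 30 N and cranked clockwise about 365°, letting the hand sink 8 mm. Readings between moves never exceeded about 10 N.

**Last checks:**
- **Hub height:** The hub top was about 8 mm below the drop position. My raw camera heights above the boss were 43, 35 and 27 mm where 40, 32 and 24 mm were expected. I read this as a constant 3 mm camera offset, because the differences agree, so I inferred the 24 mm rather than measuring it directly.
- **Grip:** The fingers stopped on the knob at about 19 mm opening, roughly its 20 mm width. I did not measure the contact force itself.
- **At rest:** The tool pose did not change over the last 0.3 s.
- **Surroundings:** The bottle, pot and small cylinder looked unmoved in the last pictures, judged by eye only. The arm hid the small cylinder in the top view, so I checked that one in the side view.

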